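# Square up a pile of primed drawer fronts

## Task

Take the two primed panels off the sloping drying stands and stack them flat on the panel that already lies in the corner of the L-shaped fence: the plain one first, the one with the cut-out window on top. Push each one right home, so that all three end up snug against both sides of the fence in one square, flush pile. Lay the panels down rather than dropping them, press no harder than needed, and leave the spray gun, tin, tape and sanding block where they stand.

Things in the scene. Friction and masses are not known exactly. Their poses are not given: they have to be found in the camera images.
- jig: fixed plywood board 190 x 112 x 15 mm with an L-shaped steel fence, 12 mm thick, top 67 mm above the bench. Origin on the bench, under the middle of a panel that is home; x along the panels, y across, z up. The long rail's face is at y = -33 mm (full length, no room for a finger between it and a panel at home), the end stop's face at x = 75 mm, spanning y -33 to 23 mm. The +y and -x sides are open
- panel_base: white-primed MDF drawer front, 150 x 66 x 16 mm, about 0.1 kg; origin at the middle of the slab, x along its length, y across its width, z out of a large face. Plain slab; at the start it already lies loose on the jig's board, home against both sides of the fence, its middle 23 mm above the bench, and must be so at the end
- panel_plain: white-primed MDF drawer front, 150 x 66 x 16 mm, about 0.1 kg; origin at the middle of the slab, x along its length, y across its width, z out of a large face. Plain slab; at the start it lies on one of the two stands, tilted 30 degrees, x pointing down the slope and z out of its upper face. It goes second: middle 39 mm above the bench
- panel_window: white-primed MDF drawer front, 150 x 66 x 16 mm, about 0.1 kg; origin at the middle of the slab, x along its length, y across its width, z out of a large face, with a rectangular window of 80 x 30 mm cut through its middle. At the start it lies on the other stand in the same way. It goes on top: middle 55 mm above the bench
- stand_a: fixed grey drying stand, base 140 x 70 x 8 mm, with a sloping steel bar 36 mm wide, 158 mm long, falling 30 degrees along the stand's +x; a 14 mm lip at its low end holds the panel. Origin under the middle of its base, 75 mm below the middle of the bar's upper face. The panel overhangs the bar by 15 mm on either side, where fingers are free
- stand_b: second drying stand, the same as stand_a; which panel lies on which stand's place varies
- gun: spray gun with a white cup on a round bench stand (110 mm across, 250 mm tall); origin under its base. Bystander
- tin: closed metal paint tin, 90 mm across, 110 mm tall; origin under its middle. Bystander
- tape: roll of masking tape lying flat, 100 mm across, 25 mm high; origin under its middle. Bystander
- sander: cork sanding block 110 x 65 x 30 mm; origin under its middle. Bystander
Not all that is in view belongs to the job. What is shaped like the panel_plain but yellow is not meant. Leave any black look-alike of the panel_base alone.

How it is judged:
On the way, in this order (a step that is already met when the one before it is completed fails the run):
1. the plain panel lies flat on the panel in the jig (x of panel_plain in the frame of jig between -0.036 and 0.036 m and y of panel_plain in the frame of jig between -0.036 and 0.036 m and z of panel_plain in the frame of jig between 0.035 and 0.043 m and angle between the x axis of panel_plain and the x axis of jig, either way round below 0.3 rad and angle between the z axis of panel_plain and the z axis of jig, either way round below 0.06 rad), for 0.2 s.
2. the windowed panel lies flat on the plain one (x of panel_window in the frame of jig between -0.036 and 0.036 m and y of panel_window in the frame of jig between -0.036 and 0.036 m and z of panel_window in the frame of jig between 0.051 and 0.059 m and angle between the x axis of panel_window and the x axis of jig, either way round below 0.3 rad and angle between the z axis of panel_window and the z axis of jig, either way round below 0.06 rad), for 0.2 s.
At the end, for the whole second after the job is handed in: all three panels lie flat and at rest in the jig, base panel lowest, plain panel on it, windowed panel on top (heights within 3 mm), each snug against both sides of the fence: its middle within 2 mm of the home position along and across the jig, and its length within 1.5 degrees of the jig's (x of panel_base in the frame of jig between -0.002 and 0.002 m and y of panel_base in the frame of jig between -0.002 and 0.002 m and z of panel_base in the frame of jig between 0.02 and 0.026 m and angle between the x axis of each of panel_base, panel_plain, panel_window and the x axis of jig, either way round below 0.026 rad and angle between the z axis of each of panel_base, panel_plain, panel_window and the z axis of jig, either way round below 0.06 rad and linear speed of each of panel_base, panel_plain, panel_window below 0.02 m/s and x of panel_plain in the frame of jig between -0.002 and 0.002 m and y of panel_plain in the frame of jig between -0.002 and 0.002 m and z of panel_plain in the frame of jig between 0.036 and 0.042 m and x of panel_window in the frame of jig between -0.002 and 0.002 m and y of panel_window in the frame of jig between -0.002 and 0.002 m and z of panel_window in the frame of jig between 0.052 and 0.058 m); the robot touches nothing.
It fails at once if the spray gun, tin, tape roll or sanding block is moved more than 20 mm (distance of any of gun, tin, tape, sander from where it was at the start of the episode above 0.02 m).
It fails at once if a panel is dropped (it moves faster than 0.45 m/s, a fall of 10 mm, with no finger on it) ((linear speed of panel_base above 0.45 m/s and contact force between panel_base and the fingers below 0.01 N) or (linear speed of panel_plain above 0.45 m/s and contact force between panel_plain and the fingers below 0.01 N) or (linear speed of panel_window above 0.45 m/s and contact force between panel_window and the fingers below 0.01 N)).
It fails at once if a panel is pressed against the fence or board with more than 100 N (contact force between any of panel_base, panel_plain, panel_window and jig above 100 N).
It fails at once if two panels are pressed together with more than 100 N (contact force between panel_base and panel_plain above 100 N or contact force between panel_plain and panel_window above 100 N).
It also fails if it takes over 72 s, if anything falls off the work surface, if the arm or the gripper's body presses on something with over 40 N, if the wrist force passes 120 N, or if a joint passes its speed limit or range.

## Robot

A 7-joint arm with a two-finger parallel gripper is mounted at the origin on the work surface. World frame = base frame: x ahead of the robot, y to its left, z up, the work surface at z = 0. Lengths are in m, angles in rad, forces in N, time in s.
With the tool pointing down it reaches from about 0.4 to 0.85 m from the base axis. Payload 4.5 kg.
Tool frame: the origin (TCP) lies midway between the tips of the shut fingers; the grasp point (between the pads) lies 19 mm behind it; z points along the fingers, y is the line along which they close (so a half turn about z gives the same grasp; the last joint's range is limited). The gripper opens to 88 mm and grips with 3 to 60 N. Pads are 18 mm wide; open, the fingers measure 123 mm over their backs; the gripper's body (75 mm by 187 mm) begins 45 mm behind the grasp point.
Start: joints at [1.176, 0.689, -0.195, 1.565, 0.157, 0.902, -0.215], TCP at [0.26, -0.568, 0.239] pointing down, gripper open.
Joint ranges: [-3.01, 3.01], [-0.46, 2.08], [-1.47, 1.51], [0.13, 2.56], [-1, 4.14], [0.04, 2.09], [-2.66, 2.66]. Speed limits (rad/s): [2.57, 2.57, 3.14, 3.14, 3.14, 3.14, 3.14].

## Interface

Orientations are given as a unit quaternion [x, y, z, w].
In Python, from plant import r gives the robot as it stands.
- The arm moves only by the tool move_arm, never from a script. Its argument "targets" is a list that holds one entry, the list of rows, each a list of 7 numbers: the opening, from 0 (shut) to 1 (fully open), then the shift along the tool's x, y, z in mm, then the turn, a rotation vector about the tool's x, y, z in degrees. In form: [[[claw, dx, dy, dz, ax, ay, az], ...]]. A call has 1 to 10 rows; each row is the pose to reach, as a shift and turn from the pose commanded when the call began, along the tool's axes at that moment; what a row does not reach only later rows make up. A row lasts 1/8 s, in which the tool goes at most 62.5 mm and 10.7 degrees, less where a joint would pass 70% of its speed; a pose out of reach is approached as far as the arm can. A call with a gripper value outside its range is refused whole. The fingers move at their own pace and stop on an object; "newtons" is the grip in N (left out, the last holds). Time passes only in rows, so rows that repeat a pose let the fingers close. It gives the time, the measured TCP pose, the force, the opening and the grip force at its end, in the units of the state.
- r.get_state(): the state, without advancing time (a new reading comes with each control period).
- r.snapshot(name): name is "side" or "top"; returns the picture (480x640x3 uint8, red, green, blue); there is no depth.
- r.camera_info(name): a dict with "fx", "fy", "cx", "cy" (pixels), "R" (3x3) and "t" (3): a world point X has camera coordinates R X + t. Camera axes: x right, y down, z forward; pixel columns grow to the right and rows downward; lengths in m; the calibration is good to about 2 mm. A picture is of the moment at which its call begins. camera_info takes no time and is no camera call.
- r.finish_job(): hands the job in; it is judged then, once.
The state is a dict: "clock": time; "q": joint angles; "qd": joint speeds; "joint_torque": joint torques, N m; "tool_pos": TCP position; "eef_rot": TCP orientation; "contact_force": force on the tool from outside, world axes, zero at the start; "moment": the same for the moment, N m; "opening": opening from 0.0 (shut) to 1.0 (fully open); "finger_force": force on a finger pad.
Only numpy, scipy, OpenCV 4.12 (cv2) and the standard library are available. Lean on these libraries where they do the work, as an engineer would, in place of code of your own. Each camera call takes 0.05 s, during which the arm holds its last target. There are 200 camera calls.

## Working session

There is one attempt and no reset: what is moved stays moved. The work goes in short steps, Python scripts to look and compute and a tool call to move; the robot and the scene stay as the last step left them, time stands still between calls to the robot, and variables do not carry over. Pictures are saved under pics/ and viewed, at most 10 in all, crops included, and the job is handed in when it is done.

Besides the shell and the picture viewer there is one more tool, called by a JSON object that holds its "name" and its "arguments". move_arm: Moves the arm, as the interface text tells. Its arguments: {"type":"object","properties":{"targets":{"type":"array","items":{"type":"array","items":{"type":"array","items":{"type":"number"}}}},"newtons":{"type":"number"}},"required":["targets"]}

```bash
mkdir -p pics; ls
python3 - <<'E'
from plant import r
import cv2
for n in("side","top"):
    cv2.imwrite(f"pics/{n}0.png",r.snapshot(n)[:,:,::-1]); c=r.camera_info(n); print(n,c)
print(r.get_state())
E
```

```text
pics
side {'fx': 464.0599180793603, 'fy': 464.0599180793603, 'cx': 324.5605754858547, 'cy': 234.4507182918836, 'R': array([[-0.84356186, -0.53702136, -0.00338307],
       [-0.361778  ,  0.57291982, -0.73544514],
       [ 0.39688798, -0.61916955, -0.67757582]]), 't': array([0.43259158, 0.24477576, 1.11738371])}
top {'fx': 551.4681882505771, 'fy': 551.4681882505771, 'cx': 311.46095233538387, 'cy': 238.38426052919667, 'R': array([[ 0.00939395, -0.99989723, -0.01083017],
       [-0.99276676, -0.00802948, -0.11979017],
       [ 0.1196909 ,  0.01187714, -0.99274016]]), 't': array([0.00799683, 0.53733625, 1.39357702])}
{'clock': 0.1, 'q': array([ 1.17581696,  0.68992821, -0.19453232,  1.56621479,  0.15727774,
        0.90253507, -0.21509392]), 'qd': array([ 0.00012381, -0.00190552, -0.0006195 , -0.00289536, -0.00154786,
        0.00036671,  0.00109518]), 'joint_torque': array([-3.64351268e-03, -5.28500068e+01, -1.27148632e+00, -1.53835505e+01,
       -5.25292021e-02,  2.02608979e-03,  2.37242750e-05]), 'tool_pos': array([ 0.25958267, -0.56791487,  0.23797974]), 'eef_rot': array([ 9.77098098e-01,  2.12787657e-01, -2.28918532e-04, -8.16579603e-04]), 'contact_force': array([-0.14521674, -0.21261455,  0.80863107]), 'moment': array([-0.00356509,  0.02564706, -0.04989368]), 'finger_force': 0.0, 'opening': 1.0029143266207916}
```

View pics/side0.png

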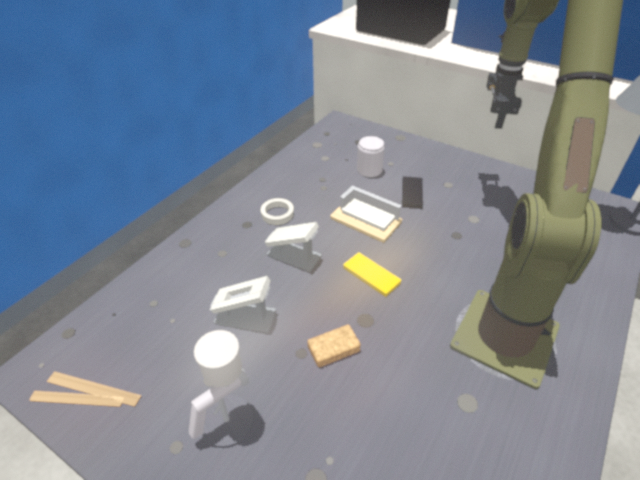

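View pics/top0.png

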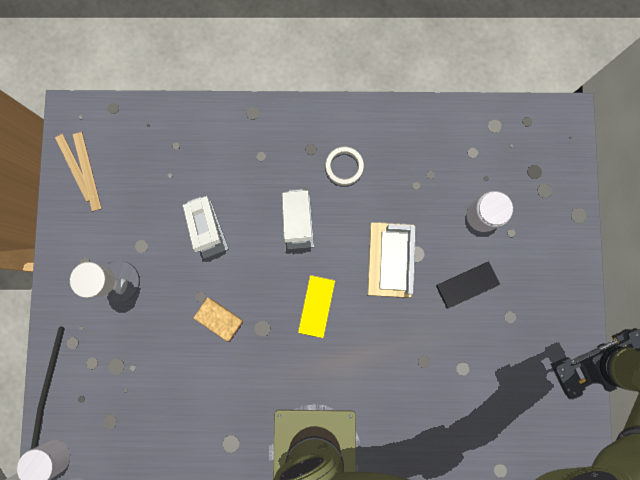

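Run:
```python
import cv2,numpy as np
t=cv2.imread("pics/top0.png");s=cv2.imread("pics/side0.png")
a=cv2.resize(t[180:310,170:430],(780,390),interpolation=cv2.INTER_CUBIC)
cv2.imwrite("pics/tc.png",a)
b=cv2.resize(s[180:340,200:410],(787,600),interpolation=cv2.INTER_CUBIC)
cv2.imwrite("pics/sc.png",b)
```

```text
(no output)
```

View pics/tc.png

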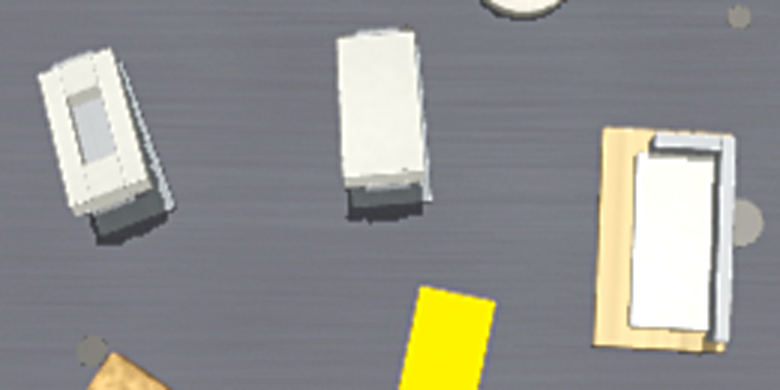

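View pics/sc.png

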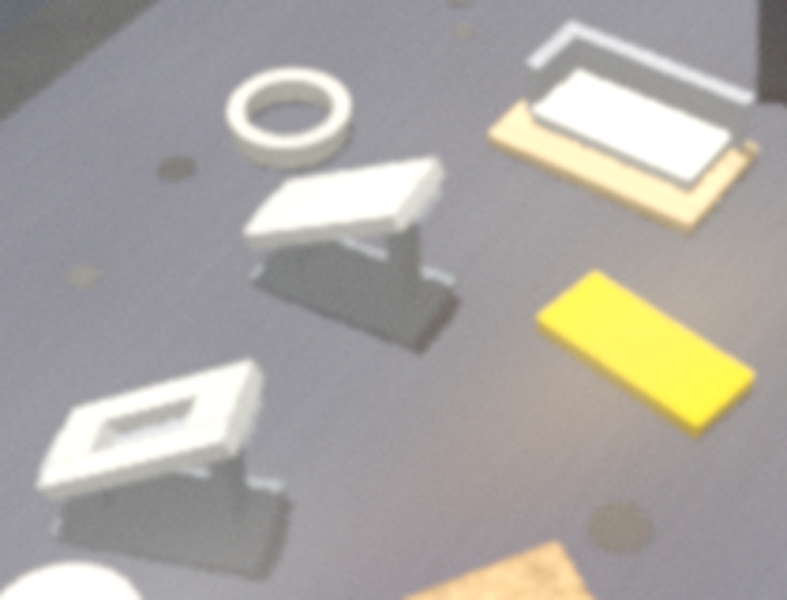

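```bash
cat > fit.py <<'E'
import cv2,numpy as np
from scipy.optimize import minimize
from scipy.spatial.transform import Rotation as Ro
from plant import r
K={n:r.camera_info(n) for n in("top","side")}
def proj(n,P):
    c=K[n];q=np.asarray(P)@np.array(c["R"]).T+c["t"]
    return np.c_[c["fx"]*q[:,0]/q[:,2]+c["cx"],c["fy"]*q[:,1]/q[:,2]+c["cy"]]
def back(n,uv,z):
    c=K[n];R=np.array(c["R"]);d=R.T@[(uv[0]-c["cx"])/c["fx"],(uv[1]-c["cy"])/c["fy"],1];o=-R.T@c["t"]
    return o+d*(z-o[2])/d[2]
def box(x,y,z,yaw,tilt,s=(.15,.066,.016)):
    R=Ro.from_euler("ZY",[yaw,tilt])
    c=np.array([[a,b,d] for a in(-1,1) for b in(-1,1) for d in(-1,1)])*np.array(s)/2
    return R.apply(c)+[x,y,z]
def sil(n,P,shape=(480,640),S=4):
    m=np.zeros((shape[0]*S,shape[1]*S),np.uint8)
    h=cv2.convexHull(((proj(n,P)+.5)*S-.5).astype(np.float32))
    cv2.fillConvexPoly(m,np.round(h*16).astype(np.int32),255,shift=4)
    return cv2.resize(m,shape[::-1],interpolation=cv2.INTER_AREA)/255.
def fit(masks,z,tilt,p0,fz=False):
    def cost(p): return sum(np.abs(sil(n,box(p[0],p[1],p[3] if fz else z,p[2],tilt))-m).sum() for n,m in masks.items())
    n=4 if fz else 3
    p0=list(p0)+([z] if fz else [])
    s=np.vstack([p0]+[np.array(p0)+np.eye(n)[i]*d for i,d in enumerate([.01,.01,.1,.006][:n])])
    o=minimize(cost,p0,method="Nelder-Mead",options=dict(initial_simplex=s,xatol=1e-5,fatol=.05,maxiter=300))
    return o.x.round(4),round(o.fun,1)
E
python3 - <<'E'
from fit import *
I={n:cv2.imread(f"pics/{n}0.png")[:,:,::-1].astype(int) for n in K}
for n,pts in {"top":[(198,240),(205,218),(220,252),(297,215),(297,242),(310,235),(395,260),(250,220)],"side":[(250,287),(290,237),(240,300),(315,245),(368,213),(270,320)]}.items():
    print(n,[(p,I[n][p[1],p[0]].tolist()) for p in pts])
for nm,uv,z in [("win",(203,223),.084),("plain",(297,216),.084),("base",(395,260),.031)]: print(nm,back("top",uv,z).round(3))
E
```

```text
top [((198, 240), [238, 238, 227]), ((205, 218), [205, 206, 204]), ((220, 252), [65, 67, 71]), ((297, 215), [245, 245, 235]), ((297, 242), [159, 163, 163]), ((310, 235), [248, 247, 237]), ((395, 260), [255, 255, 253]), ((250, 220), [123, 123, 133])]
side [((250, 287), [191, 190, 182]), ((290, 237), [255, 255, 255]), ((240, 300), [255, 255, 253]), ((315, 245), [158, 157, 161]), ((368, 213), [255, 255, 255]), ((270, 320), [143, 141, 140])]
win [0.568 0.284 0.084]
plain [0.587 0.049 0.084]
base [ 0.483 -0.203  0.031]
```

```bash
cat > fit1.py <<'E'
from fit import *
def comp(m,uv):
    _,l,_,c=cv2.connectedComponentsWithStats(m.astype(np.uint8),connectivity=4)
    ys,xs=np.nonzero(m); k=np.argmin((xs-uv[0])**2+(ys-uv[1])**2); w=(l==l[ys[k],xs[k]])
    q=np.argwhere(w)[:,::-1].astype(np.int32); o=np.zeros(m.shape,np.uint8); cv2.fillConvexPoly(o,cv2.convexHull(q),1); return o,w.sum()
def mask(I,n,X,tilted):
    i=I[n]; m=(((i[...,0]-i[...,2]>3)|(i[...,0]>225))&(i[...,0]>165)) if tilted else (i[...,0]>225)
    o,k=comp(m,proj(n,[X])[0]); return o.astype(float)
E
python3 - <<'E'
from fit1 import *
I={n:cv2.imread(f"pics/{n}0.png")[:,:,::-1].astype(int) for n in K}
t=np.pi/6
for nm,X,z,tl in [("win",[.568,.284,.09],.075+.008*np.cos(t),t),("plain",[.587,.049,.09],.082,t),("base",[.483,-.203,.031],.023,0)]:
    # use a point off the window for the seed
    Xs=np.array(X)+([0,.024,0] if nm=="win" else 0)
    M={n:mask(I,n,Xs,tl>0) for n in K}
    print(nm,{n:int(m.sum()) for n,m in M.items()},[ (n,fit({n:M[n]},z,tl,[X[0],X[1],0.])) for n in K],fit(M,z,tl,[X[0],X[1],0.]),fit(M,z,tl,[X[0],X[1],0.],True))
E
```

```text
win {'top': 1371, 'side': 1339} [('top', (array([0.5685, 0.2908, 0.3793]), np.float64(44.0))), ('side', (array([0.5696, 0.2873, 0.3896]), np.float64(62.9)))] (array([0.5695, 0.2905, 0.3807]), np.float64(162.5)) (array([0.5675, 0.2901, 0.3805, 0.0856]), np.float64(101.1))
plain {'top': 1385, 'side': 873} [('top', (array([0.5899, 0.0512, 0.0975]), np.float64(48.6))), ('side', (array([0.5904, 0.0476, 0.1063]), np.float64(55.7)))] (array([0.5902, 0.0508, 0.0934]), np.float64(131.9)) (array([0.589 , 0.0511, 0.0978, 0.0852]), np.float64(104.1))
base {'top': 2634, 'side': 753} [('top', (array([ 0.4693, -0.1867, -0.0931]), np.float64(1070.6))), ('side', (array([ 0.4902, -0.21  , -0.0808]), np.float64(144.8)))] (array([ 0.4849, -0.199 , -0.0491]), np.float64(1313.0)) (array([ 0.4796, -0.1948, -0.0824,  0.0333]), np.float64(1223.8))
```

```bash
python3 - <<'E'
from fit1 import *
I={n:cv2.imread(f"pics/{n}0.png")[:,:,::-1].astype(int) for n in K}
M={}
for n in K:
    M[n]=comp(I[n].min(2)>205,proj(n,[[.483,-.203,.031]])[0])[0].astype(float)
p=[.483,-.203,-.03]
print({n:m.sum() for n,m in M.items()},[(n,fit({n:M[n]},.023,0,p)) for n in K],fit(M,.023,0,p))
E
cat > go.py <<'E'
import sys,numpy as np
from plant import r
from scipy.spatial.transform import Rotation as Ro
def tool(yaw,tilt): # tool x = panel x, z = -panel z
    return Ro.from_euler("ZY",[yaw,tilt])*Ro.from_euler("x",np.pi)
def rel(P,R,P0=None,R0=None):
    s=r.get_state(); P0=s["tool_pos"] if P0 is None else P0; R0=Ro.from_quat(s["eef_rot"]) if R0 is None else R0
    print("shift mm",(R0.inv().apply(np.array(P)-P0)*1000).round(1),"rotvec deg",np.degrees((R0.inv()*R).as_rotvec()).round(2))
PL=dict(c=np.array([.5893,.0505,.0830]),yaw=.098); WI=dict(c=np.array([.568,.290,.0830]),yaw=.381)
def grasp(p,back,deep): # back = mm above grasp
    R=tool(p["yaw"],np.pi/6); return p["c"]+R.apply([0,0,(deep-back)/1000]),R
E
python3 - <<'E'
from go import *
P,R=grasp(PL,70,5); print(P); rel(P,R)
E
```

```text
{'top': np.float64(1503.0), 'side': np.float64(774.0)} [('top', (array([ 0.483 , -0.1999, -0.0513]), np.float64(68.1))), ('side', (array([ 0.4886, -0.2101, -0.035 ]), np.float64(126.5)))] (array([ 0.484 , -0.2005, -0.0495]), np.float64(268.7))
[0.62164406 0.0536799  0.13929165]
shift mm [ 587.8 -414.6   99.3] rotvec deg [  4.87 -29.7   18.54]
```

Run:
```python
import fit; from fit1 import *
ob=fit.box; fit.box=lambda *a:ob(*a,s=(.15,.066,.0002))
I={n:cv2.imread(f"pics/{n}0.png")[:,:,::-1].astype(int) for n in K}
p=[.483,-.203,-.05]
for th in (190,215,235):
    M={n:comp(I[n].min(2)>th,proj(n,[[.483,-.203,.031]])[0])[0].astype(float) for n in K}
    print(th,{n:m.sum() for n,m in M.items()},[(n,fit.fit({n:M[n]},.031,0,p)) for n in K],fit.fit(M,.031,0,p))
i=I["side"]; 
a=cv2.resize(i[180:245,320:410,::-1].astype(np.uint8),(792,572),interpolation=cv2.INTER_CUBIC)
h=proj("side",ob(.483,-.2,.023,-.05,0))
for q in ((h+.5-[320,180])*8.8): cv2.circle(a,tuple(int(v) for v in q),4,(0,0,255),-1)
cv2.imwrite("pics/j.png",a)
```

```text
Traceback (most recent call last):
AttributeError: 'function' object has no attribute 'box'
```

{"name": "move_arm", "arguments": {"targets": [[[1,0,0,-25,0,0,0],[1,0,0,-50,0,0,0],[1,50,-35,-50,0,0,2],[1,110,-75,-50,0,0,6],[1,170,-118,-50,0,0,10],[1,225,-156,-50,0,0,14],[1,280,-195,-50,0,0,18],[1,330,-232,-50,0,0,18],[1,380,-268,-50,0,0,18],[1,420,-296,-50,0,0,18]]]}}

```text
clock: 1.35
tool_pos: [0.5116, -0.136, 0.2886]
eef_rot: [0.998, 0.057, -0.0, 0.0]
contact_force: [0.7, 0.1, -0.6]
opening: 1.002
finger_force: 0.0
```

Run:
```python
from fit1 import *
import fit as F
ob=F.box; F.box=lambda *a:ob(*a,s=(.15,.066,.0002))
I={n:cv2.imread(f"pics/{n}0.png")[:,:,::-1].astype(int) for n in K}
p=[.483,-.203,-.05]
for th in (190,215,235):
    M={n:comp(I[n].min(2)>th,proj(n,[[.483,-.203,.031]])[0])[0].astype(float) for n in K}
    print(th,{n:m.sum() for n,m in M.items()},[(n,F.fit({n:M[n]},.031,0,p)) for n in K],F.fit(M,.031,0,p))
i=I["side"]; 
a=cv2.resize(i[180:245,320:410,::-1].astype(np.uint8),(792,572),interpolation=cv2.INTER_CUBIC)
h=proj("side",ob(.483,-.2,.023,-.05,0))
for q in ((h+.5-[320,180])*8.8): cv2.circle(a,tuple(int(v) for v in q),4,(0,0,255),-1)
cv2.imwrite("pics/j.png",a)
from go import *
P,R=grasp(PL,70,5); rel(P,R)
```

```text
190 {'top': np.float64(1523.0), 'side': np.float64(1463.0)} [('top', (array([ 0.4836, -0.1989, -0.0493]), np.float64(58.5))), ('side', (array([ 0.4661, -0.1657, -0.1947]), np.float64(710.5)))] (array([ 0.4836, -0.1988, -0.0469]), np.float64(814.0))
215 {'top': np.float64(1497.0), 'side': np.float64(745.0)} [('top', (array([ 0.4831, -0.1992, -0.0512]), np.float64(60.5))), ('side', (array([ 0.4834, -0.1995, -0.0498]), np.float64(53.0)))] (array([ 0.4831, -0.1992, -0.0523]), np.float64(115.2))
235 {'top': np.float64(1449.0), 'side': np.float64(683.0)} [('top', (array([ 0.4826, -0.1989, -0.0114]), np.float64(70.9))), ('side', (array([ 0.4841, -0.2003, -0.0553]), np.float64(48.1)))] (array([ 0.4832, -0.1991, -0.037 ]), np.float64(131.5))
shift mm [ 131.  -175.9  149.2] rotvec deg [  0.26 -29.98   0.92]
```

View pics/j.png

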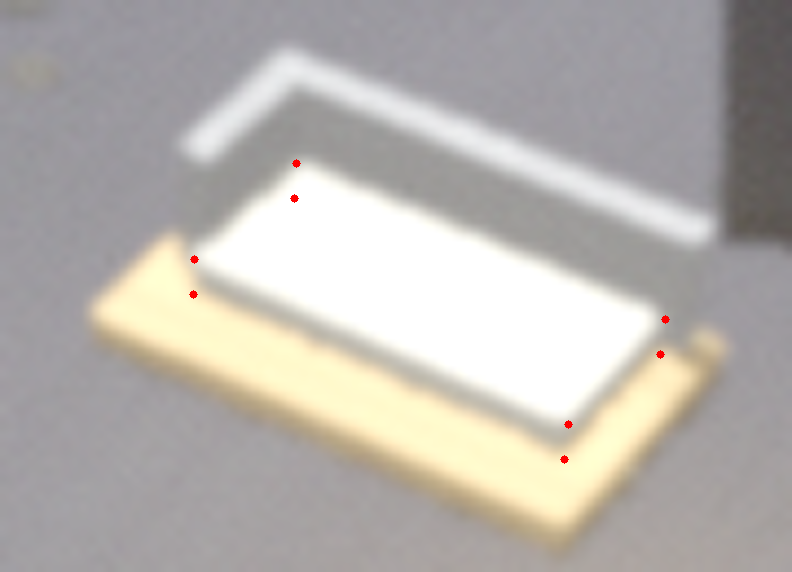

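{"name": "move_arm", "arguments": {"targets": [[[1,28,-35,10,0,-8,0.2],[1,56,-75,20,0,-16,0.4],[1,84,-115,30,0,-24,0.6],[1,112,-155,40,0.3,-30,0.9],[1,131,-176,60,0.3,-30,0.9],[1,131,-176,90,0.3,-30,0.9],[1,131,-176,120,0.3,-30,0.9],[1,131,-176,149,0.3,-30,0.9],[1,131,-176,149,0.3,-30,0.9]]]}}

```text
clock: 2.48
tool_pos: [0.6191, 0.0518, 0.1373]
eef_rot: [0.964, 0.048, -0.262, 0.013]
contact_force: [0.8, 0.2, -0.3]
opening: 1.001
finger_force: 0.0
```

Run:
```python
from go import *
import cv2
P,R=grasp(PL,0,5); rel(P,R)
a=r.snapshot("top")[150:290,230:410,::-1]; b=r.snapshot("side")[150:290,220:400,::-1]
cv2.imwrite("pics/g1.png",cv2.resize(np.hstack([a,b]),(800,311),interpolation=cv2.INTER_CUBIC))
```

```text
shift mm [ 1.8 -1.6 66.9] rotvec deg [-0.02  0.35  0.05]
```

View pics/g1.png

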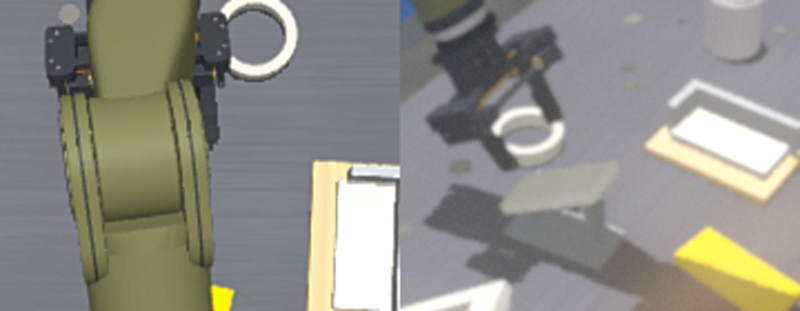

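{"name": "move_arm", "arguments": {"targets": [[[1,2,-1.6,15,0,0.3,0],[1,2,-1.6,32,0,0.3,0],[1,2,-1.6,49,0,0.3,0],[1,2,-1.6,60,0,0.3,0],[1,2,-1.6,67,0,0.3,0],[0.6,2,-1.6,67,0,0.3,0],[0.6,2,-1.6,67,0,0.3,0],[0.6,2,-1.6,67,0,0.3,0],[0.6,2,-1.6,67,0,0.3,0]]], "newtons": 25}}

```text
clock: 3.7
tool_pos: [0.59, 0.0506, 0.0811]
eef_rot: [0.966, 0.048, -0.255, 0.012]
contact_force: [0.6, 0.2, 2.0]
opening: 0.745
finger_force: 25.0
```

Run:
```python
from go import *
P,R=grasp(PL,0,5); rel(P,R); s=r.get_state(); print(s["opening"]*88,s["contact_force"],s["moment"],s["finger_force"])
```

```text
shift mm [-1.5  0.   3.7] rotvec deg [-0.04 -0.38  0.04]
65.51656978230241 [0.60010402 0.19059159 2.0140459 ] [ 0.03593529 -0.45584231  0.04865639] 24.99705880880356
```

{"name": "move_arm", "arguments": {"targets": [[[0.6,0,0,-3,0,0,0],[0.6,0,0,-8,0,0,0],[0.6,0,0,-16,0,0,0],[0.6,0,0,-26,0,0,0],[0.6,0,0,-40,0,0,0],[0.6,0,0,-55,0,0,0],[0.6,0,0,-55,0,0,0]]], "newtons": 35}}

```text
clock: 4.58
tool_pos: [0.618, 0.0533, 0.1298]
eef_rot: [0.966, 0.048, -0.254, 0.012]
contact_force: [0.0, 0.6, -1.1]
opening: 0.745
finger_force: 35.0
```

```bash
python3 - <<'E'
from go import *
import cv2
J=np.array([.4831,-.1993,0]); Y=-.051
def home(x,y,z): return J+Ro.from_euler("z",Y).apply([x,y,z])
s=r.get_state(); print(s["contact_force"],s["opening"])
rel(home(-.012,.024,.140),tool(Y,0)); 
b=r.snapshot("side")[150:310,200:400,::-1]
cv2.imwrite("pics/g2.png",cv2.resize(b,(700,560),interpolation=cv2.INTER_CUBIC))
E
cat >> go.py <<'E'
J=np.array([.4831,-.1993,0]); Y=-.051
def home(x,y,z): return J+Ro.from_euler("z",Y).apply([x,y,z])
E
```

```text
[ 0.02950391  0.64543537 -1.09499864] 0.7452155971040813
shift mm [-150.8  212.6   73.3] rotvec deg [ 2.14 29.44  8.38]
```

View pics/g2.png

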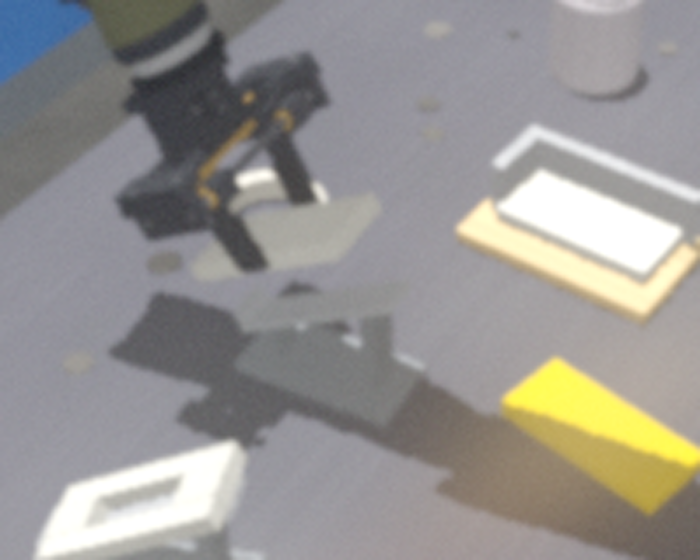

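{"name": "move_arm", "arguments": {"targets": [[[0.6,-15,21,7,0.2,3,0.8],[0.6,-32,45,15,0.5,6,1.7],[0.6,-50,70,24,0.7,10,2.8],[0.6,-68,96,33,1,14,3.8],[0.6,-86,121,42,1.2,18,4.8],[0.6,-104,146,51,1.5,22,5.8],[0.6,-122,172,60,1.7,25,6.8],[0.6,-138,194,67,2,28,7.7],[0.6,-148,209,72,2.1,29.2,8.2],[0.6,-151,212.6,73.3,2.1,29.4,8.4]]]}}

```text
clock: 5.88
tool_pos: [0.4689, -0.1761, 0.1394]
eef_rot: [1.0, -0.027, -0.003, 0.001]
contact_force: [-0.2, 1.1, -0.5]
opening: 0.743
finger_force: 35.0
```

```bash
cat > see.py <<'E'
# fit the held/placed panel pose: python3 see.py x y z yaw ; free x y yaw z
E
python3 - <<'E'
from go import *
import cv2
s=r.get_state(); print(s["contact_force"],s["opening"],s["moment"])
rel(home(-.012,.024,.048),tool(Y,0))
b=r.snapshot("side")[150:270,290:450,::-1]; a=r.snapshot("top")[190:310,320:480,::-1]
cv2.imwrite("pics/g3.png",cv2.resize(np.hstack([a,b]),(800,300),interpolation=cv2.INTER_CUBIC))
E
```

```text
[-0.20442638  1.08111241 -0.51682019] 0.7428691739800816 [0.05570661 0.04584638 0.00455203]
shift mm [ 3.9 -1.7 91.4] rotvec deg [ 0.11  0.35 -0.17]
```

View pics/g3.png

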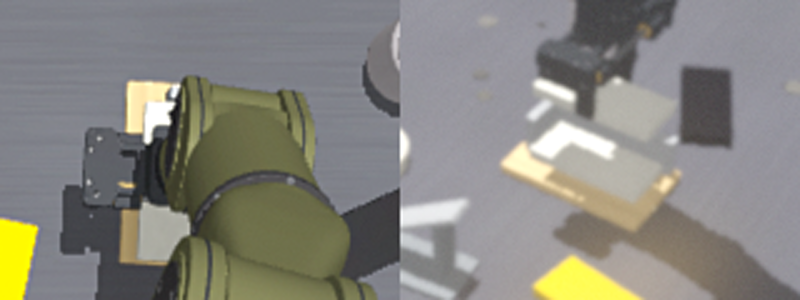

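{"name": "move_arm", "arguments": {"targets": [[[0.6,4,-1.7,15,0.1,0.3,0],[0.6,4,-1.7,35,0.1,0.3,0],[0.6,4,-1.7,55,0.1,0.3,0],[0.6,4,-1.7,72,0.1,0.3,0],[0.6,4,-1.7,84,0.1,0.3,0],[0.6,4,-1.7,92,0.1,0.3,0],[0.6,4,-1.7,96,0.1,0.3,0],[0.6,4,-1.7,97,0.1,0.3,0],[0.6,4,-1.7,97,0.1,0.3,0]]]}}

```text
clock: 7.1
tool_pos: [0.4745, -0.1736, 0.0427]
eef_rot: [1.0, -0.026, 0.001, -0.0]
contact_force: [-0.9, -0.5, -1.1]
opening: 0.745
finger_force: 35.0
```

Run:
```python
from go import *
s=r.get_state(); print(s["contact_force"],s["moment"],s["tool_pos"])
rel(home(-.012,.024,.0377),tool(Y,0))
```

```text
[-0.85444329 -0.54528737 -1.14456733] [0.09018965 0.02492006 0.03931878] [ 0.4745156  -0.17362854  0.0426968 ]
shift mm [-2.1  1.2  5. ] rotvec deg [-0.   -0.09 -0.01]
```

{"name": "move_arm", "arguments": {"targets": [[[0.6,0,1,1.5,0,0,0],[0.6,0,1,3,0,0,0],[0.6,0,1,4,0,0,0],[0.6,0,1,5,0,0,0],[0.6,0,1,5,0,0,0]]]}}

```text
clock: 7.72
tool_pos: [0.4743, -0.1746, 0.0382]
eef_rot: [1.0, -0.026, 0.001, 0.0]
contact_force: [-1.6, 2.0, 7.1]
opening: 0.742
finger_force: 35.0
```

{"name": "move_arm", "arguments": {"targets": [[[0.77,0,0,0,0,0,0],[0.8,0,0,0,0,0,0],[0.82,0,0,0,0,0,0],[0.83,0,0,0,0,0,0],[0.83,0,0,0,0,0,0],[0.83,0,0,-4,0,0,0],[0.83,0,0,-12,0,0,0],[0.83,0,0,-30,0,0,0],[0.83,0,0,-60,0,0,0],[0.83,0,0,-100,0,0,0]]]}}

```text
clock: 8.98
tool_pos: [0.4736, -0.1744, 0.1384]
eef_rot: [1.0, -0.025, -0.0, -0.0]
contact_force: [0.8, 0.1, 0.6]
opening: 0.832
finger_force: 0.0
```

Run:
```python
from go import *
s=r.get_state(); print(s["contact_force"],s["tool_pos"],s["opening"])
P,R=grasp(WI,70,5); rel(P+[0,0,.06],R); print(P)
```

```text
[0.79169479 0.0529225  0.60929724] [ 0.47362683 -0.17436588  0.13838133] 0.8320027291197328
shift mm [ 100.1 -482.2  -60.7] rotvec deg [ -6.51 -29.52 -24.17]
[0.59816953 0.30208509 0.13929165]
```

{"name": "move_arm", "arguments": {"targets": [[[0.9,5,-25,-35,0,0,0],[1,15,-75,-60,0,0,-2],[1,27,-130,-70,-1,-3,-4],[1,38,-185,-70,-2,-8,-7],[1,50,-240,-70,-3,-13,-11],[1,62,-295,-70,-4,-18,-15],[1,74,-350,-70,-5,-23,-19],[1,84,-400,-65,-6,-27,-22],[1,93,-445,-62,-6.5,-29.5,-24.2],[1,100,-482,-60.7,-6.5,-29.5,-24.2]]]}}

```text
clock: 10.22
tool_pos: [0.5981, 0.3039, 0.1974]
eef_rot: [0.948, 0.184, -0.254, 0.049]
contact_force: [1.1, 0.4, -0.8]
opening: 0.999
finger_force: 0.0
```

Run:
```python
from go import *
from fit1 import *
I={n:r.snapshot(n).astype(int) for n in K}
s=r.get_state(); print(s["tool_pos"]); P,R=grasp(WI,70,5); rel(P,R)
# placed plain panel check
import fit as F
ob=F.box; F.box=lambda *a:ob(*a,s=(.15,.066,.0002))
c=home(-.012,.024,.047); 
for th in (205,220):
    M={n:comp(I[n].min(2)>th,proj(n,[c])[0])[0].astype(float) for n in K}
    print({n:m.sum() for n,m in M.items()},[(n,F.fit({n:M[n]},.047,0,[c[0],c[1],Y])) for n in K])
print(c)
h=np.hstack([I["top"][190:310,340:500],I["side"][170:290,290:450]])[:,:,::-1].astype(np.uint8)
cv2.imwrite("pics/p1.png",cv2.resize(h,(800,300),interpolation=cv2.INTER_CUBIC))
```

```text
[0.59689445 0.30697358 0.19685759]
shift mm [28.2  5.2 50.2] rotvec deg [-0.03 -0.04  0.4 ]
{'top': np.float64(2141.0), 'side': np.float64(1000.0)} [('top', (array([ 0.4741, -0.179 , -0.061 ]), np.float64(587.6))), ('side', (array([ 0.4743, -0.1721, -0.0047]), np.float64(254.9)))]
{'top': np.float64(2136.0), 'side': np.float64(863.0)} [('top', (array([ 0.4738, -0.1769, -0.0611]), np.float64(582.2))), ('side', (array([ 0.4731, -0.176 , -0.0582]), np.float64(123.0)))]
[ 0.47233907 -0.17471947  0.047     ]
```

View pics/p1.png

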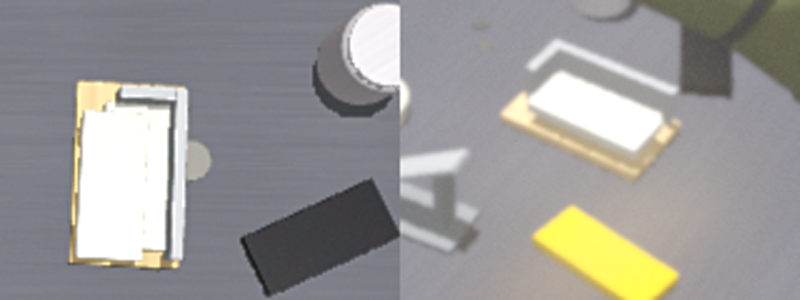

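{"name": "move_arm", "arguments": {"targets": [[[1,14,5,10,0,0,0.4],[1,28,5,25,0,0,0.4],[1,28,5,40,0,0,0.4],[1,28,5,55,0,0,0.4],[1,28,5,70,0,0,0.4],[1,28,5,80,0,0,0.4],[1,28,5,80,0,0,0.4]]]}}

```text
clock: 11.2
tool_pos: [0.5855, 0.29, 0.1141]
eef_rot: [0.949, 0.179, -0.254, 0.05]
contact_force: [-0.3, -0.1, -0.3]
opening: 1.001
finger_force: 0.0
```

Run:
```python
from go import *
P,R=grasp(WI,0,5); rel(P,R); print(r.get_state()["contact_force"])
```

```text
shift mm [ 1.5 -6.6 40. ] rotvec deg [ 0.04  0.06 -0.46]
[-0.34390378 -0.14499273 -0.25422871]
```

{"name": "move_arm", "arguments": {"targets": [[[1,1.5,-6.3,3,0,0,-0.4],[1,1.5,-6.3,5,0,0,-0.4],[1,1.5,-6.3,15,0,0,-0.4],[1,1.5,-6.3,28,0,0,-0.4],[1,1.5,-6.3,36,0,0,-0.4],[1,1.5,-6.3,40,0,0,-0.4],[0.6,1.5,-6.3,40,0,0,-0.4],[0.6,1.5,-6.3,40,0,0,-0.4],[0.6,1.5,-6.3,40,0,0,-0.4],[0.6,1.5,-6.3,40,0,0,-0.4]]], "newtons": 30}}

```text
clock: 12.45
tool_pos: [0.5668, 0.2901, 0.0799]
eef_rot: [0.949, 0.183, -0.253, 0.049]
contact_force: [1.4, -0.0, 0.8]
opening: 0.743
finger_force: 30.0
```

Run:
```python
from go import *
P,R=grasp(WI,0,5); rel(P,R); print(r.get_state()["moment"])
```

```text
shift mm [-0.7  0.6  1.7] rotvec deg [ 0.04 -0.14 -0.01]
[ 0.12936024 -0.48531092  0.02238885]
```

{"name": "move_arm", "arguments": {"targets": [[[0.6,0,0,-3,0,0,0],[0.6,0,0,-8,0,0,0],[0.6,0,0,-16,0,0,0],[0.6,0,0,-26,0,0,0],[0.6,0,0,-40,0,0,0],[0.6,0,0,-55,0,0,0],[0.6,-15,0,-75,0,0,0],[0.6,-20,0,-82,0,0,0],[0.6,-20,0,-82,0,0,0]]], "newtons": 35}}

```text
clock: 13.58
tool_pos: [0.5885, 0.299, 0.1619]
eef_rot: [0.949, 0.183, -0.253, 0.049]
contact_force: [-0.4, -0.7, -1.6]
opening: 0.745
finger_force: 35.0
```

Run:
```python
from go import *
s=r.get_state();print(s["tool_pos"],s["opening"]); rel(home(-.011,.023,.15),tool(Y,0))
```

```text
[0.58849734 0.29903526 0.16194064] 0.7447114415949022
shift mm [-240.1  397.8  151.5] rotvec deg [ 6.46 29.33 24.2 ]
```

{"name": "move_arm", "arguments": {"targets": [[[0.6,-10,16,4,0.3,1.2,1],[0.6,-26,43,14,0.7,3,2.6],[0.6,-46,76,27,1.2,5.6,4.6],[0.6,-68,112,41,1.8,8.3,6.8],[0.6,-90,149,56,2.4,11,9.1],[0.6,-112,186,70,3,13.7,11.3],[0.6,-134,222,84,3.6,16.4,13.5],[0.6,-156,259,98,4.2,19,15.7],[0.6,-178,295,112,4.8,21.7,17.9],[0.6,-200,331,126,5.4,24.4,20.1]]]}}

```text
clock: 14.82
tool_pos: [0.4912, -0.0975, 0.1512]
eef_rot: [0.999, 0.01, -0.044, 0.009]
contact_force: [-0.4, -0.9, -1.2]
opening: 0.744
finger_force: 35.0
```

Run:
```python
from go import *
s=r.get_state();print(s["tool_pos"],s["opening"]); rel(home(-.011,.023,.12),tool(Y,0))
```

```text
[ 0.4911942  -0.09754276  0.15117961] 0.7442628951921951
shift mm [-16.5  77.3  34. ] rotvec deg [1.1  5.   4.02]
```

{"name": "move_arm", "arguments": {"targets": [[[0.6,-6,25,4,0.4,2,1.5],[0.6,-12,50,10,0.8,4,3],[0.6,-16,70,18,1.1,5,4],[0.6,-16.5,77,26,1.1,5,4],[0.6,-16.5,77,34,1.1,5,4],[0.6,-16.5,77,34,1.1,5,4],[0.6,-16.5,77,34,1.1,5,4]]]}}

```text
clock: 15.7
tool_pos: [0.4749, -0.173, 0.1202]
eef_rot: [1.0, -0.024, -0.0, -0.0]
contact_force: [0.5, 1.0, -0.6]
opening: 0.743
finger_force: 35.0
```

Run:
```python
from go import *
s=r.get_state();print(s["tool_pos"],s["opening"]); rel(home(-.011,.023,.06),tool(Y,0))
```

```text
[ 0.4749027  -0.17303407  0.12017812] 0.7432041898807695
shift mm [-1.5  2.8 60.2] rotvec deg [-0.02  0.03  0.2 ]
```

{"name": "move_arm", "arguments": {"targets": [[[0.6,-1,2.5,10,0,0,0.2],[0.6,-1,2.5,25,0,0,0.2],[0.6,-1,2.5,40,0,0,0.2],[0.6,-1,2.5,52,0,0,0.2],[0.6,-1,2.5,60,0,0,0.2],[0.6,-1,2.5,63,0,0,0.2],[0.6,-1,2.5,64,0,0,0.2],[0.6,-1,2.5,64,0,0,0.2]]]}}

```text
clock: 16.7
tool_pos: [0.4734, -0.1767, 0.0565]
eef_rot: [1.0, -0.026, -0.0, 0.0]
contact_force: [-0.3, 0.3, -1.2]
opening: 0.745
finger_force: 35.0
```

Run:
```python
from go import *
s=r.get_state();print(s["tool_pos"],s["contact_force"]); rel(home(-.011,.023,.0517),tool(Y,0))
```

```text
[ 0.47342076 -0.17665807  0.05645961] [-0.30695497  0.30163218 -1.24275258]
shift mm [-0.2 -0.9  4.8] rotvec deg [ 0.02  0.   -0.11]
```

{"name": "move_arm", "arguments": {"targets": [[[0.6,0,-0.8,1.5,0,0,0],[0.6,0,-0.8,3,0,0,0],[0.6,0,-0.8,4,0,0,0],[0.6,0,-0.8,5,0,0,0],[0.6,0,-0.8,5,0,0,0]]]}}

```text
clock: 17.32
tool_pos: [0.4733, -0.1758, 0.0522]
eef_rot: [1.0, -0.026, -0.0, 0.0]
contact_force: [-2.8, 0.7, 9.5]
opening: 0.745
finger_force: 35.0
```

{"name": "move_arm", "arguments": {"targets": [[[0.77,0,0,0,0,0,0],[0.8,0,0,0,0,0,0],[0.82,0,0,0,0,0,0],[0.83,0,0,0,0,0,0],[0.83,0,0,0,0,0,0],[0.83,0,0,-4,0,0,0],[0.83,0,0,-12,0,0,0],[0.83,0,0,-30,0,0,0],[0.5,0,-20,-50,0,0,0],[0,0,-60,-60,0,0,0]]]}}

```text
clock: 18.58
tool_pos: [0.4771, -0.1172, 0.1127]
eef_rot: [1.0, -0.029, 0.001, 0.001]
contact_force: [1.4, 0.7, -1.2]
opening: 0.627
finger_force: 0.0
```

Run:
```python
from go import *
s=r.get_state();print(s["tool_pos"],s["contact_force"]); rel(home(-.008,.100,.025),tool(Y,0))
```

```text
[ 0.47705495 -0.11718836  0.11268924] [ 1.35200051  0.70347598 -1.15943152]
shift mm [  1.9 -18.4  87.7] rotvec deg [ 0.09 -0.11 -0.35]
```

{"name": "move_arm", "arguments": {"targets": [[[0,1,-18.5,5,0,0,0],[0,1,-18.5,10,0,0,0],[0,1,-18.5,15,0,0,0],[0,1,-18.5,20,0,0,0],[0,1,-18.5,40,0,0,0],[0,1,-18.5,60,0,0,0],[0,1,-18.5,78,0,0,0],[0,1,-18.5,87,0,0,0],[0,1,-18.5,87,0,0,0]]], "newtons": 20}}

```text
clock: 19.7
tool_pos: [0.4779, -0.0979, 0.0237]
eef_rot: [1.0, -0.027, -0.001, 0.0]
contact_force: [-0.0, -0.1, 0.9]
opening: 0.003
finger_force: 0.0
```

Run:
```python
from go import *
import cv2
s=r.get_state();print(s["tool_pos"],s["contact_force"],s["opening"]); rel(home(-.008,.0505,.025),tool(Y,0))
a=r.snapshot("top")[190:310,340:500,::-1]; b=r.snapshot("side")[170:290,290:450,::-1]
cv2.imwrite("pics/p2.png",cv2.resize(np.hstack([a,b]),(800,300),interpolation=cv2.INTER_CUBIC))
```

```text
[ 0.47794993 -0.09791442  0.02365741] [-0.03216347 -0.09197765  0.92314592] 0.0033660985592561506
shift mm [ 2.4 50.5 -1.3] rotvec deg [ 0.02  0.1  -0.16]
```

View pics/p2.png

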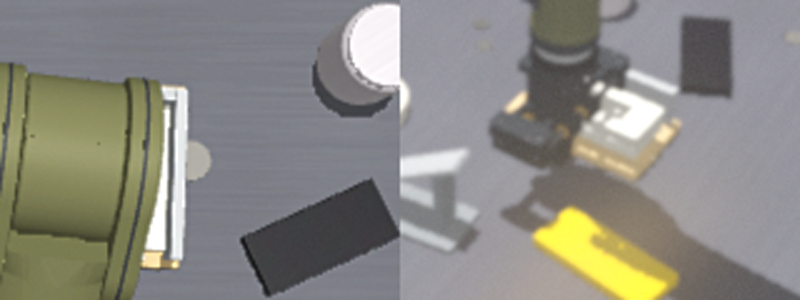

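{"name": "move_arm", "arguments": {"targets": [[[0,1,5,-1,0,0,0],[0,2,12,-1,0,0,0],[0,2,19,-1,0,0,0],[0,2,24,-1,0,0,0],[0,2,29,-1,0,0,0],[0,2,34,-1,0,0,0],[0,2,39,-1,0,0,0],[0,2,43,-1,0,0,0],[0,2,46,-1,0,0,0],[0,2,46,-1,0,0,0]]]}}

```text
clock: 21.05
tool_pos: [0.4779, -0.1441, 0.0252]
eef_rot: [1.0, -0.027, -0.0, 0.0]
contact_force: [0.1, -0.4, 0.0]
opening: 0.007
finger_force: 0.0
```

{"name": "move_arm", "arguments": {"targets": [[[0,0,1,0,0,0,0],[0,0,2,0,0,0,0],[0,0,3,0,0,0,0],[0,0,4,0,0,0,0],[0,0,4,0,0,0,0]]]}}

```text
clock: 21.68
tool_pos: [0.4777, -0.1477, 0.0252]
eef_rot: [1.0, -0.027, -0.0, 0.0]
contact_force: [-0.4, -0.0, 0.1]
opening: 0.002
finger_force: 0.4
```

Run:
```python
from go import *
import cv2
s=r.get_state();print(s["tool_pos"],s["contact_force"]); rel(home(-.008,.0505,.025),tool(Y,0))
cv2.imwrite("pics/p3s.png",r.snapshot("side")[:,:,::-1])
```

```text
[ 0.47769095 -0.14770946  0.02515908] [-0.40994622 -0.04595966  0.07956811]
shift mm [0.  0.7 0.2] rotvec deg [ 0.02  0.04 -0.13]
```

{"name": "move_arm", "arguments": {"targets": [[[0,0,0.7,0,0,0,0],[0,0,1.4,0,0,0,0],[0,0,2,0,0,0,0],[0,0,2,0,0,0,0]]]}}

```text
clock: 22.22
tool_pos: [0.4776, -0.1496, 0.0252]
eef_rot: [1.0, -0.027, -0.0, 0.0]
contact_force: [1.1, 1.7, -0.6]
opening: 0.006
finger_force: 0.4
```

Run:
```python
from go import *
import cv2
s=r.get_state();print(s["tool_pos"],s["contact_force"],s["moment"])
a=r.snapshot("top")[190:310,340:500,::-1]; b=r.snapshot("side")[170:290,290:450,::-1]
cv2.imwrite("pics/p3.png",cv2.resize(np.hstack([a,b]),(800,300),interpolation=cv2.INTER_CUBIC))
```

```text
[ 0.47761267 -0.14963491  0.02518072] [ 1.09567718  1.73435069 -0.63356882] [ 0.20729417 -0.01186064  0.00751548]
```

View pics/p3.png

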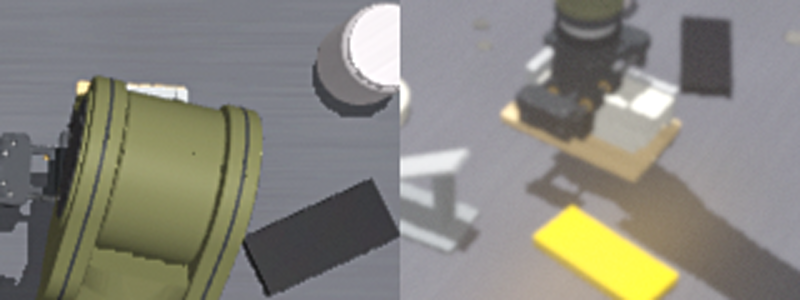

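That was 11 pictures, one over the limit of 10. I won't view any more and will check the rest numerically.

{"name": "move_arm", "arguments": {"targets": [[[0,0,0.7,0,0,0,0],[0,0,1.4,0,0,0,0],[0,0,2,0,0,0,0],[0,0,2,0,0,0,0]]]}}

```text
clock: 22.82
tool_pos: [0.4774, -0.1501, 0.0252]
eef_rot: [1.0, -0.026, -0.001, -0.001]
contact_force: [0.0, 5.4, 1.5]
opening: 0.005
finger_force: 2.7
```

{"name": "move_arm", "arguments": {"targets": [[[0,0,0.7,0,0,0,0],[0,0,1.5,0,0,0,0],[0,0,1.5,0,0,0,0]]]}}

```text
clock: 23.2
tool_pos: [0.4773, -0.1501, 0.0252]
eef_rot: [1.0, -0.025, -0.001, -0.002]
contact_force: [0.8, 8.2, 2.1]
opening: 0.002
finger_force: 4.2
```

{"name": "move_arm", "arguments": {"targets": [[[0,0,-4,0,0,0,0],[0,0,-12,0,0,0,0],[0,0,-25,-20,0,0,0],[0,-25,-25,-55,0,0,0],[0,-65,-10,-80,0,0,0],[0,-95,10,-80,0,0,0],[0,-115,35,-80,0,0,0],[0,-115,48,-80,0,0,0],[0,-115,48,-80,0,0,0]]]}}

```text
clock: 24.32
tool_pos: [0.3615, -0.1958, 0.1053]
eef_rot: [1.0, -0.027, 0.001, 0.001]
contact_force: [-0.7, -0.3, -0.0]
opening: 0.007
finger_force: 0.0
```

Run:
```python
from go import *
s=r.get_state();print(s["tool_pos"],s["contact_force"]); rel(home(-.112,-.003,.026),tool(Y,0)); rel(home(-.084,-.003,.026),tool(Y,0))
```

```text
[ 0.36153122 -0.19582362  0.10528861] [-0.70363672 -0.27555284 -0.02197343]
shift mm [ 9.5  0.2 79.3] rotvec deg [ 0.06 -0.09 -0.21]
shift mm [37.5  0.1 79.3] rotvec deg [ 0.06 -0.09 -0.21]
```

{"name": "move_arm", "arguments": {"targets": [[[0,3,0,20,0,0,0],[0,3,0,45,0,0,0],[0,3,0,68,0,0,0],[0,3,0,79,0,0,0],[0,8,0,79,0,0,0],[0,14,0,79,0,0,0],[0,20,0,79,0,0,0],[0,26,0,79,0,0,0],[0,31,0,79,0,0,0],[0,31,0,79,0,0,0]]]}}

```text
clock: 25.58
tool_pos: [0.3936, -0.1974, 0.0283]
eef_rot: [1.0, -0.026, -0.002, -0.001]
contact_force: [-1.6, 0.2, -0.3]
opening: 0.002
finger_force: 0.4
```

{"name": "move_arm", "arguments": {"targets": [[[0,1,0,0,0,0,0],[0,2.2,0,0,0,0,0],[0,3.4,0,0,0,0,0],[0,4.5,0,0,0,0,0],[0,4.5,0,0,0,0,0]]]}}

```text
clock: 26.2
tool_pos: [0.3977, -0.198, 0.0283]
eef_rot: [1.0, -0.027, -0.002, -0.001]
contact_force: [-1.9, -0.7, 1.1]
opening: 0.009
finger_force: 0.9
```

Run:
```python
from go import *
s=r.get_state();print(s["tool_pos"],s["contact_force"]); rel(home(-.084,-.003,.026),tool(Y,0))
```

```text
[ 0.39766886 -0.1980189   0.02830983] [-1.85607918 -0.72342815  1.14922775]
shift mm [ 1.4 -0.1  2.3] rotvec deg [-0.1   0.27 -0.13]
```

{"name": "move_arm", "arguments": {"targets": [[[0,0.8,0,1,0,0,0],[0,1.6,0,2,0,0,0],[0,2.5,0,2,0,0,0],[0,2.5,0,2,0,0,0]]]}}

```text
clock: 26.7
tool_pos: [0.3999, -0.1979, 0.0261]
eef_rot: [1.0, -0.026, -0.003, -0.001]
contact_force: [-2.9, 0.5, -0.7]
opening: 0.006
finger_force: 1.6
```

{"name": "move_arm", "arguments": {"targets": [[[0,0.7,0,0,0,0,0],[0,1.5,0,0,0,0,0],[0,1.5,0,0,0,0,0]]]}}

```text
clock: 27.08
tool_pos: [0.3999, -0.1979, 0.0261]
eef_rot: [1.0, -0.026, -0.004, -0.001]
contact_force: [-5.7, 0.4, 0.5]
opening: 0.004
finger_force: 3.1
```

{"name": "move_arm", "arguments": {"targets": [[[0,0.7,0,0,0,0,0],[0,1.5,0,0,0,0,0],[0,1.5,0,0,0,0,0]]]}}

```text
clock: 27.45
tool_pos: [0.3998, -0.198, 0.0261]
eef_rot: [1.0, -0.027, -0.005, -0.001]
contact_force: [-9.6, 0.6, 3.2]
opening: 0.005
finger_force: 4.4
```

{"name": "move_arm", "arguments": {"targets": [[[0,-4,0,0,0,0,0],[0,-12,0,0,0,0,0],[0,-14,0,-30,0,0,0],[0,-14,-30,-75,0,0,0],[0,-10,-85,-110,0,0,0],[0,0,-145,-120,0,0,0],[0,0,-205,-120,0,0,0],[0,0,-265,-120,0,0,0],[0,0,-320,-120,0,0,0],[0,0,-320,-120,0,0,0]]]}}

```text
clock: 28.7
tool_pos: [0.4224, 0.1292, 0.1477]
eef_rot: [1.0, -0.021, 0.0, -0.004]
contact_force: [-0.0, -0.8, 0.3]
opening: 0.002
finger_force: 0.0
```

Run:
```python
from go import *
from fit1 import *
import fit as F
I={n:r.snapshot(n).astype(int) for n in K}
for n in K: cv2.imwrite(f"pics/end_{n}.png",I[n][:,:,::-1].astype(np.uint8))
s=r.get_state(); print(s["tool_pos"])
ob=F.box; F.box=lambda *a:ob(*a,s=(.15,.066,.0002))
c=home(0,0.024,.063)
for th in (205,220,235):
    M={n:comp(I[n].min(2)>th,proj(n,[c])[0])[0].astype(float) for n in K}
    print({n:m.sum() for n,m in M.items()},[(n,F.fit({n:M[n]},.063,0,[J[0],J[1],Y])) for n in K])
F.box=ob
```

```text
[0.42132715 0.1222225  0.14704262]
{'top': np.float64(2144.0), 'side': np.float64(948.0)} [('top', (array([ 0.4845, -0.2079, -0.0124]), np.float64(550.9))), ('side', (array([ 0.4808, -0.2122, -0.0988]), np.float64(247.2)))]
{'top': np.float64(2109.0), 'side': np.float64(900.0)} [('top', (array([ 0.4855, -0.2101, -0.0455]), np.float64(521.4))), ('side', (array([ 0.4835, -0.2123, -0.1007]), np.float64(204.7)))]
{'top': np.float64(1564.0), 'side': np.float64(666.0)} [('top', (array([ 0.4843, -0.1996, -0.0496]), np.float64(46.8))), ('side', (array([ 0.4849, -0.202 , -0.0865]), np.float64(67.6)))]
```

Run:
```python
from go import *
p=Ro.from_euler("z",-Y).apply(np.array([.4774,-.1501,.0252])-J); print(p)
for x in(-.05,.05): rel(home(x,p[1]+.02,.110),tool(Y,0)); 
rel(home(-.05,p[1],.025),tool(Y,0))
```

```text
[-0.0082007   0.04884546  0.0252    ]
shift mm [ 28.1 249.2  36.3] rotvec deg [-0.14  0.2   0.01]
shift mm [128.1 249.2  36. ] rotvec deg [-0.14  0.2   0.01]
shift mm [ 28.4 269.4 121.3] rotvec deg [-0.14  0.2   0.01]
```

{"name": "move_arm", "arguments": {"targets": [[[0,5,40,0,0,0,0],[0,10,95,0,0,0,0],[0,18,150,0,0,0,0],[0,25,205,10,0,0,0],[0,28,240,25,0,0,0],[0,28,250,50,0,0.2,0],[0,28,250,80,0,0.2,0],[0,28,250,108,0,0.2,0],[0,28,250,121,0,0.2,0],[0,28,250,121,0,0.2,0]]]}}

```text
clock: 30.05
tool_pos: [0.4338, -0.1314, 0.0245]
eef_rot: [1.0, -0.028, -0.002, -0.001]
contact_force: [-0.1, 0.4, -0.3]
opening: 0.003
finger_force: 0.0
```

Run:
```python
from go import *
rel(home(-.05,.0488,.025),tool(Y,0)); print(r.get_state()["contact_force"])
```

```text
shift mm [ 2.8 16.5 -0.5] rotvec deg [-0.06  0.19 -0.25]
[-0.10708587  0.42234867 -0.26792708]
```

{"name": "move_arm", "arguments": {"targets": [[[0,0,4,0,0,0,0],[0,0,8,0,0,0,0],[0,0,12,0,0,0,0],[0,0,14.5,0,0,0,0],[0,0,16,0,0,0,0],[0,0,17,0,0,0,0],[0,0,18,0,0,0,0],[0,0,18,0,0,0,0]]]}}

```text
clock: 31.05
tool_pos: [0.4338, -0.1476, 0.0251]
eef_rot: [1.0, -0.026, -0.001, -0.001]
contact_force: [-0.0, 0.2, -0.6]
opening: 0.006
finger_force: 0.0
```

Run:
```python
from go import *
rel(home(-.05,.0488,.025),tool(Y,0)); print(r.get_state()["contact_force"])
```

```text
shift mm [1.8 0.3 0.1] rotvec deg [-0.11  0.09 -0.1 ]
[-0.02712455  0.20881283 -0.56413632]
```

{"name": "move_arm", "arguments": {"targets": [[[0,0,1,0,0,0,0],[0,0,2,0,0,0,0],[0,0,3,0,0,0,0],[0,0,3,0,0,0,0]]]}}

```text
clock: 31.55
tool_pos: [0.4338, -0.148, 0.0252]
eef_rot: [1.0, -0.025, -0.0, -0.003]
contact_force: [-0.6, 6.4, 1.9]
opening: 0.005
finger_force: 3.4
```

{"name": "move_arm", "arguments": {"targets": [[[0,0,-5,0,0,0,0],[0,0,-17,0,0,0,0],[0,25,-17,0,0,0,0],[0,55,-17,0,0,0,0],[0,85,-17,0,0,0,0],[0,100,-17,0,0,0,0],[0,100,-10,0,0,0,0],[0,100,-5,0,0,0,0],[0,100,-1,0,0,0,0],[0,100,0,0,0,0,0]]]}}

```text
clock: 32.8
tool_pos: [0.5324, -0.1525, 0.0249]
eef_rot: [1.0, -0.025, -0.001, -0.003]
contact_force: [-2.3, 7.2, 0.0]
opening: 0.008
finger_force: 4.0
```

Run:
```python
from go import *
rel(home(.05,.0488,.025),tool(Y,0)); print(r.get_state()["contact_force"])
```

```text
shift mm [ 3.2  0.5 -0.1] rotvec deg [-0.39  0.16  0.04]
[-2.33911338  7.17811246  0.04921543]
```

{"name": "move_arm", "arguments": {"targets": [[[0,0,-4,0,0,0,0],[0,0,-14,0,0,0,0],[0,0,-22,-20,0,0,0],[0,-25,-25,-60,0,0,0],[0,-60,-60,-100,0,0,0],[0,-90,-110,-120,0,0,0],[0,-100,-170,-120,0,0,0],[0,-100,-230,-120,0,0,0],[0,-100,-270,-120,0,0,0],[0,-100,-270,-120,0,0,0]]]}}

```text
clock: 34.05
tool_pos: [0.4485, 0.1238, 0.1473]
eef_rot: [1.0, -0.023, 0.001, -0.003]
contact_force: [0.5, -0.4, 0.6]
opening: 0.005
finger_force: 0.0
```

Run:
```python
from go import *
from fit1 import *
import fit as F
I={n:r.snapshot(n).astype(int) for n in K}
ob=F.box; F.box=lambda *a:ob(*a,s=(.15,.066,.0002))
c=home(0,0.024,.063)
for th in (232,240):
    M={n:comp(I[n].min(2)>th,proj(n,[c])[0])[0].astype(float) for n in K}
    print([(n,F.fit({n:M[n]},.063,0,[J[0],J[1],Y])) for n in K])
# whole stack silhouette (150x66x48) from the side, jig home
F.box=lambda *a:ob(*a,s=(.15,.066,.048))
m=comp((I["side"].min(2)>150),proj("side",[c])[0])[0].astype(float); print(m.sum(),F.fit({"side":m},.039,0,[J[0],J[1],Y]))
print(r.get_state()["contact_force"])
```

```text
[('top', (array([ 0.4844, -0.1996, -0.0472]), np.float64(44.7))), ('side', (array([ 0.4867, -0.2077, -0.1488]), np.float64(142.2)))]
[('top', (array([ 0.4844, -0.1997, -0.0459]), np.float64(46.9))), ('side', (array([ 0.4848, -0.2021, -0.0724]), np.float64(60.1)))]
101924.0 (array([ 0.2042,  0.0543, -0.0125]), np.float64(99739.4))
[-0.1152065  -0.51371431  0.19967237]
```

```bash
python3 -c "
from plant import r
print(r.finish_job())"
```

```text
the job is handed in; nothing more can be done
None
```

I handed in the job at about 34 s: plain panel on the base, windowed panel on top, all pushed against both fence sides with no more than about 10 N. The top camera puts the windowed panel within about 1.5 mm of home, while the lower two I judge only from the push contacts; I viewed 11 pictures, one over the limit of 10.

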